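Move a snap-in filter cartridge to the vacuum manifold

ROBOT

A 6-joint arm with a two-finger parallel gripper is mounted at the origin on a cart in front of the work surface, level with it; the furniture and walls round the work are solid. World frame = base frame: x ahead of the robot, y to its left, z up, the work surface at z = 0. Lengths are in m, angles in degrees, forces in N, time in s.
With the tool pointing down it reaches from about 0.275 to 0.975 m from the base axis. Payload 8.4 kg.
Tool frame: the origin (TCP) lies midway between the tips of the shut fingers; the grasp point (between the pads) lies 19 mm behind it; z points along the fingers, y is the line along which they close (so a half turn about z gives the same grasp; the last joint's range is limited). The gripper opens to 92 mm and grips with 3 to 60 N. Pads are 20 mm wide; open, the fingers measure 128 mm over their backs; the gripper's body (75 mm by 189 mm) begins 69 mm behind the grasp point.
Start: joints at [-0.138, 20.225, 93.587, -0, 66.188, -0.138], TCP at [0.625, -0, 0.215] pointing down, gripper open.
Joint ranges: [-150.9, 150.9], [-52.94, 120.26], [3.33, 152.33], [-74.26, 254.26], [0, 154.13], [-172.89, 172.89]. Speed limits (degrees/s): [127.2, 127.2, 159.86, 180, 180, 180].

INTERFACE

Orientations are given as a 3x3 rotation matrix whose columns are the frame's x, y, z axes.
In Python, from station import r gives the robot as it stands.
- The arm moves only by the tool play_rows, never from a script. Its arguments are lists of equal length, an entry for each row: "hand": the finger opening in mm, from 0 to 91.9; "dp": the shift along the tool's x, y, z in mm, a list of three; "rot": the turn, a rotation vector about the tool's x, y, z in rad, a list of three. A call has 1 to 8 rows; each row shifts and turns the commanded pose from where the row before left it, along the tool's axes as they then stand; what a row does not reach is not made up. A row lasts 1/8 s, in which the tool goes at most 62.5 mm and 10.7 degrees, less where a joint would pass 70% of its speed; a pose out of reach is approached as far as the arm can. A call is refused whole if a number of a shift passes 62.5 or a number of a turn 0.188, either way. A call with a gripper value outside its range is refused whole. The fingers move at their own pace and stop on an object; the grip force is fixed at half the most. Time passes only in rows, so rows that do not move let the fingers close. It gives the time, the measured TCP pose, the force, the opening and the grip force at its end, in the units of the state.
- r.state(): the state, without advancing time (a new reading comes with each control period).
- r.grab_frame(name): name is "scene" or "side" or "wrist"; returns a dict with "pixels" (384x512x3 uint8, red, green, blue), "intrinsics" (3x3 intrinsics, pixels), "D" ([k1, k2, p1, p2, k3] as OpenCV has them; the pictures are not rectified), "eye" and "attitude" of the camera in the world. Camera axes: x right, y up, looking along -z (the intrinsics and any distortion apply to the point x, -y, -z); pixel columns grow to the right and rows downward; lengths in m; the calibration is good to about 2 mm. A picture is of the moment at which its call begins. There is no depth.
- r.job_done(): hands the job in; it is judged then, once.
Trained networks look in a picture, given as the dict that the camera call returned (one of the last four; its "shot" number tells which), for a name from the list of things; names that differ only in an ending like _2 or _b are one class to them, and where a whole thing is asked for, a point or a joint stands for the part that bears it (a point fixed in the world has none). Each returns a list of dicts, best first, with "confidence" (0 to 1); they miss things now and then, are a little off and sometimes report something else, mostly with a low value. They report only what shows in the picture. A call takes as long as a camera call.
- r.boxes_of(label, picture): "bbox" ([left, top, right, bottom] in pixels, round what is visible of it).
- r.pinpoint(label, picture): "pixel" ([column, row] in pixels: a listed point, or the origin of a listed thing).
The state is a dict: "t": time; "joint_positions": joint angles; "joint_velocities": joint speeds; "tau": joint torques, N m; "ee_pos": TCP position; "tcp_rot": TCP orientation; "ft_force": force on the tool from outside, world axes, zero at the start; "torque": the same for the moment, N m; "finger_gap": opening from 0.0 (shut) to 1.0 (fully open); "gripper_force": force on a finger pad.
Only numpy, scipy, OpenCV 4.12 (cv2) and the standard library are available. Lean on these libraries where they do the work, as an engineer would, in place of code of your own. Each camera call takes 0.05 s, during which the arm holds its last target. There are 200 camera calls.

TASK

The filter cartridge is snapped into the white drying stand. Pinch its two sprung side tabs together to free it, draw it straight up out of the stand without forcing it, and press it gently into the socket block of the vacuum manifold until it is fully home, both tabs have sprung out again and it is locked there. The socket block may stand a little to either side on its rails, so feel for its opening; do not squeeze or push hard, and leave the other things where they stand.

Things in the scene. Friction and masses are not known exactly. Their poses are not given: they have to be found in the camera images.
- cartridge: Loose filter cartridge: white upright box 40 (x) x 28 (y) x 80 high, cap 40x34x12 on top, grey ribs, slippery foot, about 0.12 kg. Origin: centre of its underside, z up. Grey sprung tabs 24 wide on its +y and -y sides. The lowest 1.5 mm of the foot is 1.5 mm narrower a side. Half a turn about z makes no difference.
- tab_pinch (a point): Point midway between the tabs' finger pads, 58 mm above the cartridge's underside; pinch here along the cartridge's y. The pads reach from 42 to 66 mm above the underside. Width over the pads along y: 52 mm with tabs out, 41 mm fully pinched. Keep fingertips more than 32 mm above the underside, to stay clear of the socket.
- hook_line (a point): Cartridge's middle at the height (20 mm above the underside) of the flat upper faces of the hooks at the tabs' lower ends. The hooks reach 27 mm from the middle, ramped below, and lock under the socket's two lips. Pulled without a pinch they hold.
- tab_left (a joint): Inward travel (m) of the tab on the cartridge's +y side: 0 = sprung out, 0.0055 = fully in. A tab needs 3 N to start and 8.5 N to go fully in; a pinch of 13 to 20 N holds both in and carries the cartridge; over 30 N a finger breaks them. The hooks clear the lips at about 0.003 to 0.004.
- tab_right (a joint): The same for the tab on the cartridge's -y side.
- stand: Drying stand, fixed: white plastic plate 96 (x) x 112 (y) x 12 with a white socket fixed at its middle, mouth 44 mm high. Origin: centre of its underside. At the start the cartridge is locked in it, underside 14 mm above this origin, y along the stand's y. A sprung seal (4 to 7 N) in the floor pushes it up against its hooks.
- port: Vacuum manifold, fixed: aluminium base 84 (x) x 124 (y) x 12; at its +x side a 46 mm high header with two hose barbs and a black knob (top 56 mm). Origin: centre of the underside of the 84x124 base, z up. On the base a grey socket block, 55 (x) x 72 (y), rides on two rails along y. The cartridge goes in with its y along the port's y, either way round.
- port_mouth (a point): Point of the port at x = y = 0, at the height of the socket block's top (44 mm). The block's opening is centred at x = 0 but anywhere from y = -11 to +11 mm from this point, NOT measured; 14 N of friction keeps it there. It is 1.2 mm a side larger than the 40x28 foot: more than about 2 mm off, the foot lands on the block's top; try again along y.
- port_seat (a point): Point of the port 14 mm above its origin, the height of the cartridge's underside when locked (y again up to 11 mm off). A sprung seal meets the foot 2 mm above this (4 N, 7 N at the bottom); the hard bottom is 2 mm below it. Push in with the tabs pinched and let go at the bottom, or press the cap with some 15 N with the tabs free until both snap out.
- petri_dish: bystander: petri dish, 56 across, 14 high; origin under its centre
- amber_bottle: bystander: small amber bottle with orange cap, 47 across, 96 high; origin under its centre
- tube_rack: bystander: blue tube rack 130x70x42; origin under its centre
- timer: bystander: small bench timer 60x62x16; origin under its centre
- well_plate_b: bystander: white well plate 128x86x15 lying at the left; origin under its centre

How it is judged:
By the outcome, as a careful person would: the job done as asked, in the order asked, and still so for the second after the job is handed in, with the robot touching nothing.
It also fails if it takes over 64 s, if anything falls off the work surface, if the arm or the gripper's body presses on something with over 40 N, if the wrist force passes 120 N, or if a joint passes its speed limit or range.

## Working session

There is one attempt and no reset: what is moved stays moved. The work goes in short steps, Python scripts to look and compute and a tool call to move; the robot and the scene stay as the last step left them, time stands still between calls to the robot, and variables do not carry over. Pictures are saved under pics/ and viewed, at most 10 in all, crops included, and the job is handed in when it is done.

Besides the shell and the picture viewer there is one more tool, called after "Request:" by a JSON object that holds its "api" and its "payload". play_rows: Moves the arm, as the interface text tells. Its arguments: {"type":"object","properties":{"hand":{"type":"array","items":{"type":"number"}},"dp":{"type":"array","items":{"type":"array","items":{"type":"number"}}},"rot":{"type":"array","items":{"type":"array","items":{"type":"number"}}}},"required":["hand","dp","rot"]}

```bash
mkdir -p pics; cat > h.py <<'E'
import numpy as np, cv2
from station import r
def ray(f,px):
    K=np.array(f["intrinsics"],float);D=np.array(f["D"],float)
    u=cv2.undistortPoints(np.array([[px]],float),K,D)[0,0]
    R=np.array(f["attitude"],float)
    if R.shape!=(3,3): print("att",R)
    d=R@np.array([u[0],-u[1],-1.0]); return np.array(f["eye"],float),d/np.linalg.norm(d)
def atz(f,px,z):
    e,d=ray(f,px); return e+d*(z-e[2])/d[2]
def tri(obs):
    A=np.zeros((3,3));b=np.zeros(3)
    for e,d in obs:
        P=np.eye(3)-np.outer(d,d);A+=P;b+=P@e
    x=np.linalg.solve(A,b); return x,[round(1e3*np.linalg.norm((np.eye(3)-np.outer(d,d))@(x-e)),1) for e,d in obs]
def proj(f,P):
    R=np.array(f["attitude"],float);c=(np.atleast_2d(P)-np.array(f["eye"]))@R
    c=c*[1,-1,-1]
    return cv2.projectPoints(c.astype(float),np.zeros(3),np.zeros(3),np.array(f["intrinsics"],float),np.array(f["D"],float))[0][:,0]
def save(f,n,s=1): cv2.imwrite(f"pics/{n}.png",cv2.cvtColor(f["pixels"],cv2.COLOR_RGB2BGR))
E
python3 - <<'E'
from h import *
fs={n:r.grab_frame(n) for n in("scene","side","wrist")}
np.set_printoptions(precision=4,suppress=True)
for n,f in fs.items():
    save(f,n+"0"); print(n,f["eye"],np.array(f["attitude"]).tolist(),f["intrinsics"][0])
for l in("cartridge","tab_pinch","hook_line","stand","port","port_mouth","petri_dish","amber_bottle","tube_rack","timer","well_plate_b"):
    o=[]
    for n,f in fs.items():
        q=r.pinpoint(l,f)
        if q: print(l,n,np.round(q[0]["pixel"],1),round(q[0]["confidence"],2)); o.append(ray(f,q[0]["pixel"]))
    if len(o)>1: print("  ->",*tri(o))
print(r.state())
a=np.hstack([fs["scene"]["pixels"],fs["side"]["pixels"]])
E
```

```text
scene [ 0.163  -0.4715  0.5739] [[0.8180802281046459, 0.34466627939268485, -0.4603801649005463], [-0.5746994520180005, 0.4599147260133957, -0.6769039700328497], [-0.02157035545512298, 0.8183419826977149, 0.5743266658617836]] [348.1185   0.     252.1623]
side [ 0.0268 -0.8486  0.5823] [[0.8591640196510688, 0.1941508772127307, -0.4734370329986294], [-0.511151894147243, 0.36846099914862446, -0.7765051404955946], [0.02368392802522085, 0.9091435139646132, 0.4158090217508173]] [473.3672   0.     260.0889]
wrist [0.6248 0.0807 0.3833] [[0.999995241012887, 0.0008906288047199841, 0.0029537657163270655], [-0.001695355007890349, 0.9585444997586468, 0.2849378313840403], [-0.002577542040775905, -0.2849414830500725, 0.9585414479897308]] [341.1052   0.     258.3455]
cartridge scene [207.  210.1] 0.59
cartridge side [196.  205.4] 0.61
  -> [0.4661 0.1894 0.0217] [np.float64(2.7), np.float64(2.7)]
tab_pinch scene [202.6 193.5] 0.93
tab_pinch side [193.5 188.5] 0.91
tab_pinch wrist [161.3 333.1] 0.68
  -> [ 0.4396 -0.0224  0.1894] [np.float64(69.9), np.float64(68.3), np.float64(130.4)]
hook_line side 
[... 1215 characters left out ...]
, np.float64(3.9), np.float64(3.2)]
well_plate_b scene [156.9 187.1] 0.68
well_plate_b side [154.7 186.3] 0.95
  -> [0.4146 0.3902 0.0075] [np.float64(4.3), np.float64(4.3)]
{'t': 1.8, 'joint_positions': array([-0.1374, 20.2253, 93.5862,  0.0009, 66.1873, -0.1404]), 'joint_velocities': array([ 0.0155,  0.0146, -0.0128,  0.052 , -0.0229,  0.1053]), 'tau': array([  0.001 , -59.3749, -33.4568,   0.07  ,   0.0158,  -0.    ]), 'ee_pos': array([0.625 , 0.    , 0.2146]), 'tcp_rot': array([[-0.,  1.,  0.],
       [ 1.,  0.,  0.],
       [ 0.,  0., -1.]]), 'ft_force': array([-0.0559, -0.2804,  0.371 ]), 'torque': array([0.083 , 0.0458, 0.0435]), 'gripper_force': 0.0, 'finger_gap': 0.9952085767904056}
```

```bash
python3 - <<'E'
import cv2
a=cv2.imread("pics/scene0.png")[150:350,140:400];b=cv2.imread("pics/side0.png")[150:350,140:400]
import numpy as np
cv2.imwrite("pics/c0.png",np.hstack([cv2.resize(x,None,fx=1.53,fy=1.53*1.9 if 0 else 1.53,interpolation=2) for x in(a,b)]))
E
```

```text
(no output)
```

View pics/scene0.png

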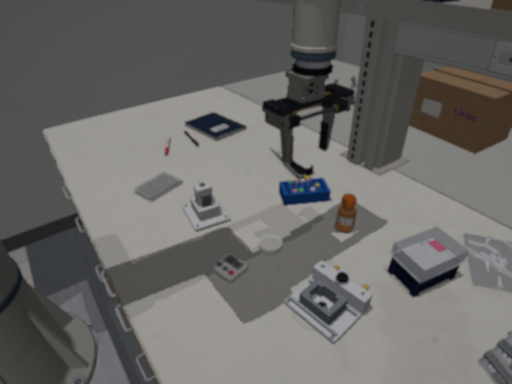

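View pics/c0.png

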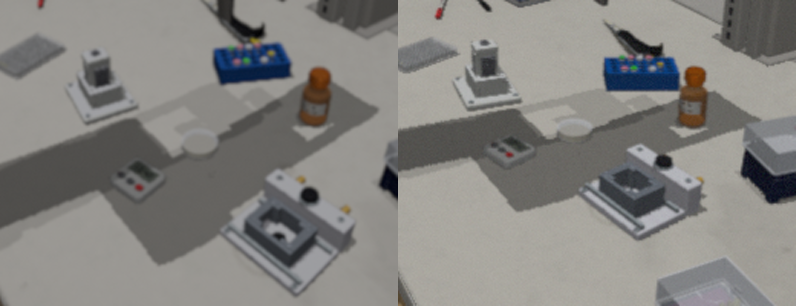

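Request:
{"api": "play_rows", "payload": {"hand": [91,91,91,91,91], "dp": [[40,-40,0],[40,-40,0],[40,-40,0],[10,-5,0],[0,0,0]], "rot": [[0,0,0],[0,0,0],[0,0,0],[0,0,0],[0,0,0]]}}

```text
t: 2.42
ee_pos: [0.5005, 0.1305, 0.215]
tcp_rot: [[-0.002, 1.0, 0.001], [1.0, 0.002, 0.0], [0.0, 0.001, -1.0]]
ft_force: [0.3, 0.4, -0.6]
finger_gap: 0.986
gripper_force: 0.0
```

```bash
python3 - <<'E'
from h import *
import pickle
f=r.grab_frame("wrist"); save(f,"w1"); print(r.state()["ee_pos"],r.state()["t"],f["eye"])
f2=dict(f);pickle.dump(f2,open("w1.pkl","wb"))
for l in("cartridge","tab_pinch","hook_line","stand"):
    for q in r.pinpoint(l,f)[:1]: print(l,np.round(q["pixel"],1),round(q["confidence"],2),atz(f,q["pixel"],{"cartridge":.014,"tab_pinch":.072,"hook_line":.034,"stand":0}[l]))
E
```

```text
[0.50092804 0.12985555 0.21487459] 2.475 [0.50019565 0.21110049 0.38431923]
cartridge [232.   98.4] 0.62 [0.47236224 0.20284972 0.014     ]
tab_pinch [221.8 101.7] 0.79 [0.46757174 0.20130863 0.072     ]
```

Request:
{"api": "play_rows", "payload": {"hand": [91,91,91], "dp": [[40,-50,0],[30,-20,0],[0,0,0]], "rot": [[0,0,0],[0,0,0],[0,0,0]]}}

```text
t: 3.05
ee_pos: [0.4307, 0.1998, 0.2146]
tcp_rot: [[-0.002, 1.0, -0.0], [1.0, 0.002, 0.0], [0.0, -0.0, -1.0]]
ft_force: [0.7, -0.2, 1.8]
finger_gap: 0.992
gripper_force: 0.0
```

```bash
python3 - <<'E'
from h import *
import pickle
f=r.grab_frame("wrist"); save(f,"w2"); print(r.state()["ee_pos"],r.state()["t"],f["eye"])
pickle.dump(dict(f),open("w2.pkl","wb"))
for l in("cartridge","tab_pinch","hook_line","stand"):
    for q in r.pinpoint(l,f)[:1]: print(l,np.round(q["pixel"],1),round(q["confidence"],2),atz(f,q["pixel"],{"cartridge":.014,"tab_pinch":.072,"hook_line":.034,"stand":0}[l]))
import cv2
cv2.imwrite("pics/w12.png",cv2.resize(np.vstack([cv2.imread("pics/w1.png"),cv2.imread("pics/w2.png")]),(400,600)) if 0 else np.hstack([cv2.imread("pics/w1.png")[:,60:460],cv2.imread("pics/w2.png")[:,60:460]]))
E
```

```text
[0.4314848  0.19911012 0.2146494 ] 3.1 [0.43064398 0.28044018 0.38395448]
cartridge [291.2 161.3] 0.68 [0.46637373 0.20481217 0.014     ]
tab_pinch [298.2 181.1] 0.65 [0.46791484 0.19760782 0.072     ]
hook_line [297.  165.6] 0.95 [0.47064975 0.20432261 0.034     ]
stand [295.8 161.3] 0.97 [0.47300322 0.20195812 0.        ]
```

View pics/w12.png

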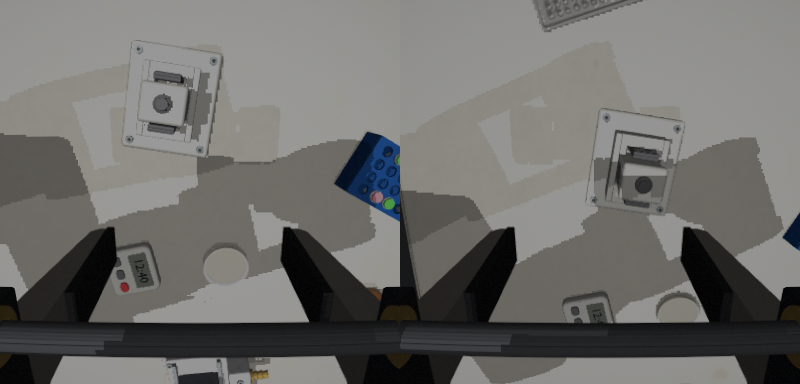

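```bash
cat > fit.py <<'E'
from h import *
import pickle
from scipy.optimize import least_squares
fs=[pickle.load(open(f"w{i}.pkl","rb")) for i in(1,2)]
C=[np.array([[134,41],[222,55],[209,157],[122,145]])+[60,0],np.array([[199,108],[285,122],[267,214],[186,205]])+[60,0]]
M=np.array([[-48,56,12],[48,56,12],[48,-56,12],[-48,-56,12]])/1e3
C=[cv2.cornerSubPix(cv2.cvtColor(f["pixels"],cv2.COLOR_RGB2GRAY),c.astype(np.float32).reshape(-1,1,2),(4,4),(-1,-1),(3,30,.01))[:,0] for f,c in zip(fs,C)]
def res(p):
    c,s=np.cos(p[3]),np.sin(p[3]);P=M@np.array([[c,-s,0],[s,c,0],[0,0,1]]).T+p[:3]
    return np.concatenate([(proj(f,P)-c).ravel() for f,c in zip(fs,C)])
s=least_squares(res,[.469,.2,0,-.1],loss="soft_l1")
print(C,s.x,np.degrees(s.x[3]),res(s.x).round(1))
E
python3 fit.py; python3 - <<'E'
import cv2,numpy as np
cv2.imwrite("pics/z.png",np.hstack([cv2.resize(cv2.imread(f"pics/w{i}.png")[a:a+130,b:b+110],(400,473),interpolation=2) for i,a,b in((1,35,175),(2,95,240))]))
E
```

```text
[array([[191.48938 ,  40.710598],
       [281.8627  ,  54.645782],
       [266.3303  , 155.8063  ],
       [182.      , 145.      ]], dtype=float32), array([[260.49777 , 108.37038 ],
       [343.0708  , 121.807816],
       [327.      , 214.      ],
       [246.      , 205.      ]], dtype=float32)] [ 0.46994644  0.19955967 -0.01052651 -0.13901923] -7.965215277281735 [ 0.3  0.4  0.3 -0.6  0.5  1.4  0.8  0.8 -2.1 -0.4  1.  -1.2 -2.1  0.6
 -0.7 -0.9]
```

View pics/z.png

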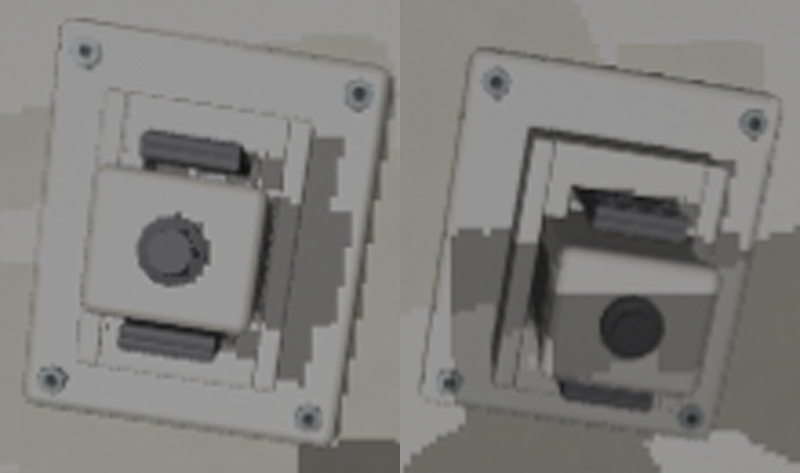

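```bash
cat > fit2.py <<'E'
from fit import *
k=110/400
o=[(175,35),(240,95)]
C=[np.array(c)*k+p for c,p in zip(([[58,17],[393,70],[340,443],[23,404]],[[70,45],[384,96],[307,437],[21,403]]),o)]
for z in(None,):
    s=least_squares(res,[.469,.2,0,-.1]);print("plate",s.x,np.degrees(s.x[3]),res(s.x).round(1))
M=np.array([[-20,17,106],[20,17,106],[20,-17,106],[-20,-17,106]])/1e3
C=[np.array(c)*k+p for c,p in zip(([[97,165],[268,190],[247,333],[82,308]],[[159,245],[320,268],[300,393],[148,372]]),o)]
s=least_squares(res,[.469,.2,0,-.1]);print("cap",s.x,np.degrees(s.x[3]),res(s.x).round(1))
E
python3 fit2.py | grep -A3 -E "plate|cap"
```

```text
plate [ 0.4702128   0.19960522 -0.01022224 -0.13864289] -7.943652545264984 [ 0.5  0.3  0.5 -0.7  0.7  1.4  1.   0.8 -1.9 -0.4  1.3 -1.2 -1.9  0.6
 -0.5 -0.9]
cap [ 0.4702128   0.19960522 -0.01022224 -0.13864289] -7.943652545264984 [ 0.5  0.3  0.5 -0.7  0.7  1.4  1.   0.8 -1.9 -0.4  1.3 -1.2 -1.9  0.6
 -0.5 -0.9]
```

```bash
sed -i 's/^from fit import \*/from fit import *\nimport fit/; s/^C=/fit.C=/; s/^M=/fit.M=/' fit2.py; python3 fit2.py | grep -A3 -E "plate|cap"
```

```text
plate [ 0.47028861  0.19988309 -0.00598921 -0.14235543] -8.156365266632521 [ 0.5  0.4 -0.2 -0.8 -1.5  1.   0.8 -0.1 -0.3  0.4 -0.  -0.6  1.3  0.6
 -0.5 -0.9]
cap [ 0.47047982  0.20011943 -0.0174681  -0.13520731] -7.746808389555892 [-0.  -0.5  0.6 -0.9  1.3  0.4  0.4  1.1  0.4 -0.7  0.6 -0.9 -1.   0.7
 -2.4  0.8]
```

Request:
{"api": "play_rows", "payload": {"hand": [91,91,91,91,91,91,91,91], "dp": [[0,0,0],[0,0,0],[0,0,0],[0,0,0],[0,0,0],[0,0,0],[0,0,0],[0,0,0]], "rot": [[0,0,-0.179],[0,0,-0.179],[0,0,-0.179],[0,0,-0.179],[0,0,-0.179],[0,0,-0.179],[0,0,-0.179],[0,0,-0.179]]}}

```text
t: 4.3
ee_pos: [0.4318, 0.1983, 0.2145]
tcp_rot: [[-0.991, 0.134, -0.0], [0.134, 0.991, -0.0], [0.0, -0.0, -1.0]]
ft_force: [-0.2, -0.6, -0.2]
finger_gap: 0.987
gripper_force: 0.0
```

Request:
{"api": "play_rows", "payload": {"hand": [80,72,72], "dp": [[-38,6,20],[0,0,20],[0,0,0]], "rot": [[0,0,0],[0,0,0],[0,0,0]]}}

```text
t: 4.68
ee_pos: [0.4692, 0.1985, 0.1731]
tcp_rot: [[-0.99, 0.14, -0.003], [0.14, 0.99, -0.001], [0.003, -0.002, -1.0]]
ft_force: [0.3, -0.5, 0.3]
finger_gap: 0.781
gripper_force: 0.0
```

```bash
python3 - <<'E'
from h import *
import pickle
f=r.grab_frame("wrist"); save(f,"w3"); s=r.state();print(s["ee_pos"],s["tcp_rot"],s["t"],f["eye"],s["finger_gap"])
pickle.dump(dict(f),open("w3.pkl","wb"))
for l in("tab_pinch","hook_line","stand","cartridge"):
    for q in r.pinpoint(l,f)[:1]: print(l,np.round(q["pixel"],1),round(q["confidence"],2),atz(f,q["pixel"],{"cartridge":.014,"tab_pinch":.072,"hook_line":.034,"stand":0}[l]))
im=f["pixels"].copy()
c,s_=np.cos(-.1396),np.sin(-.1396)
for z,a,b in((.012,48,56),(.094,20,17)):
    P=np.array([[-a,b],[a,b],[a,-b],[-a,-b]])/1e3@np.array([[c,-s_],[s_,c]]).T+[.4703,.2]
    cv2.polylines(im,[proj(f,np.c_[P,[z]*4]).round().astype(int)],1,(255,0,0))
cv2.imwrite("pics/w3o.png",cv2.resize(im[:,:,::-1],(800,600)))
E
```

```text
[0.46954737 0.19889123 0.17412915] [[-9.90227117e-01  1.39453998e-01 -1.68500909e-03]
 [ 1.39455429e-01  9.90228055e-01 -7.63388090e-04]
 [ 1.56208576e-03 -9.90911254e-04 -9.99998289e-01]] 4.725 [0.39007056 0.21013301 0.34270689] 0.7815649440447314
tab_pinch [260.7 192.2] 0.6 [0.46953247 0.20005953 0.072     ]
stand [264.2 170.5] 0.79 [0.4681198  0.20419427 0.        ]
cartridge [261.2 174.3] 0.86 [0.46832997 0.20096976 0.014     ]
```

View pics/w3o.png

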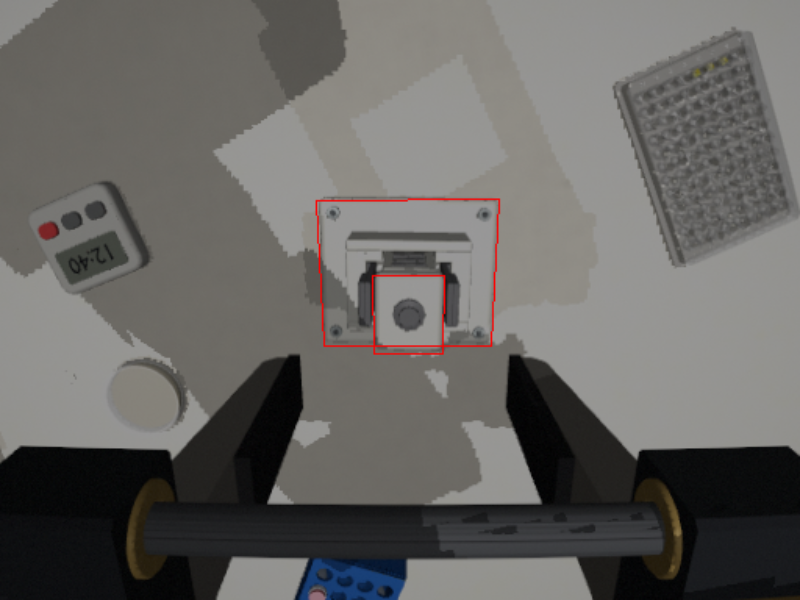

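Request:
{"api": "play_rows", "payload": {"hand": [72,72,68,62,58,58,58], "dp": [[-0.6,1,35],[0,0,35],[0,0,30],[0,0,15],[0,0,6],[0,0,0],[0,0,0]], "rot": [[0,0,0],[0,0,0],[0,0,0],[0,0,0],[0,0,0],[0,0,0],[0,0,0]]}}

```text
t: 5.8
ee_pos: [0.4711, 0.2009, 0.0545]
tcp_rot: [[-0.99, 0.138, 0.001], [0.138, 0.99, 0.001], [-0.001, 0.001, -1.0]]
ft_force: [-0.2, -0.1, 0.1]
finger_gap: 0.633
gripper_force: 0.0
```

Request:
{"api": "play_rows", "payload": {"hand": [54,54,51,51,49,49], "dp": [[0,0,0],[0,0,0],[0,0,0],[0,0,0],[0,0,0],[0,0,0]], "rot": [[0,0,0],[0,0,0],[0,0,0],[0,0,0],[0,0,0],[0,0,0]]}}

```text
t: 6.55
ee_pos: [0.4706, 0.2007, 0.0537]
tcp_rot: [[-0.99, 0.138, 0.0], [0.138, 0.99, 0.0], [-0.0, 0.0, -1.0]]
ft_force: [-0.4, -0.2, 3.2]
finger_gap: 0.533
gripper_force: 4.3
```

Request:
{"api": "play_rows", "payload": {"hand": [47,47,45,45,43,43], "dp": [[0,0,0],[0,0,0],[0,0,0],[0,0,0],[0,0,0],[0,0,0]], "rot": [[0,0,0],[0,0,0],[0,0,0],[0,0,0],[0,0,0],[0,0,0]]}}

```text
t: 7.3
ee_pos: [0.4705, 0.2007, 0.0536]
tcp_rot: [[-0.99, 0.138, 0.0], [0.138, 0.99, 0.0], [-0.0, 0.0, -1.0]]
ft_force: [1.2, -0.2, 4.3]
finger_gap: 0.473
gripper_force: 7.2
```

Request:
{"api": "play_rows", "payload": {"hand": [42,42,41,41], "dp": [[0,0,0],[0,0,0],[0,0,0],[0,0,0]], "rot": [[0,0,0],[0,0,0],[0,0,0],[0,0,0]]}}

```text
t: 7.8
ee_pos: [0.4704, 0.2007, 0.0536]
tcp_rot: [[-0.99, 0.138, 0.0], [0.138, 0.99, 0.0], [-0.0, 0.0, -1.0]]
ft_force: [0.4, -0.3, 4.2]
finger_gap: 0.452
gripper_force: 8.1
```

Request:
{"api": "play_rows", "payload": {"hand": [40.3,40.3], "dp": [[0,0,0],[0,0,0]], "rot": [[0,0,0],[0,0,0]]}}

```text
t: 8.05
ee_pos: [0.4704, 0.2006, 0.0536]
tcp_rot: [[-0.99, 0.138, 0.0], [0.138, 0.99, 0.0], [-0.0, 0.0, -1.0]]
ft_force: [1.1, -0.3, 4.1]
finger_gap: 0.436
gripper_force: 8.4
```

Request:
{"api": "play_rows", "payload": {"hand": [39.8,39.8], "dp": [[0,0,0],[0,0,0]], "rot": [[0,0,0],[0,0,0]]}}

```text
t: 8.3
ee_pos: [0.4704, 0.2007, 0.0536]
tcp_rot: [[-0.99, 0.138, 0.0], [0.138, 0.99, 0.0], [-0.0, 0.0, -1.0]]
ft_force: [1.3, -0.4, 4.2]
finger_gap: 0.435
gripper_force: 11.4
```

Request:
{"api": "play_rows", "payload": {"hand": [39.2,39.2], "dp": [[0,0,0],[0,0,0]], "rot": [[0,0,0],[0,0,0]]}}

```text
t: 8.55
ee_pos: [0.4704, 0.2007, 0.0536]
tcp_rot: [[-0.99, 0.138, 0.0], [0.138, 0.99, 0.0], [-0.0, 0.0, -1.0]]
ft_force: [0.9, 0.0, 3.8]
finger_gap: 0.429
gripper_force: 16.2
```

Request:
{"api": "play_rows", "payload": {"hand": [39.2,39.2,39.2,39.2], "dp": [[0,0,-2],[0,0,-2],[0,0,-2],[0,0,0]], "rot": [[0,0,0],[0,0,0],[0,0,0],[0,0,0]]}}

```text
t: 9.05
ee_pos: [0.4699, 0.2005, 0.0594]
tcp_rot: [[-0.99, 0.138, -0.001], [0.138, 0.99, -0.0], [0.001, -0.0, -1.0]]
ft_force: [0.7, -0.6, -2.3]
finger_gap: 0.427
gripper_force: 15.1
```

Request:
{"api": "play_rows", "payload": {"hand": [39.2,39.2,39.2,39.2,39.2,39.2,39.2,39.2], "dp": [[0,0,-5],[0,0,-6],[0,0,-7],[0,0,-8],[0,0,-12],[0,0,-20],[0,0,-30],[0,0,0]], "rot": [[0,0,0],[0,0,0],[0,0,0],[0,0,0],[0,0,0],[0,0,0],[0,0,0],[0,0,0]]}}

```text
t: 10.05
ee_pos: [0.472, 0.2013, 0.15]
tcp_rot: [[-0.99, 0.138, 0.004], [0.138, 0.99, 0.002], [-0.004, 0.002, -1.0]]
ft_force: [-0.7, -0.1, -1.6]
finger_gap: 0.428
gripper_force: 15.1
```

```bash
python3 - <<'E'
from h import *
s=r.state();print(s["ee_pos"],s["ft_force"],s["gripper_force"],s["finger_gap"],s["t"])
import pickle
o=[];m=[]
for n in("scene","side"):
    f=r.grab_frame(n);save(f,n+"4");pickle.dump(dict(f),open(n+"4.pkl","wb"))
    for l,L in(("port",o),("port_mouth",m)):
        for q in r.pinpoint(l,f)[:1]: print(l,n,q["pixel"],q["confidence"],atz(f,q["pixel"],.044 if l=="port_mouth" else 0));L.append(ray(f,q["pixel"]))
print(tri(o),tri(m))
a,b=[cv2.imread(f"pics/{n}4.png") for n in("scene","side")]
cv2.imwrite("pics/c4.png",np.hstack([cv2.resize(a[250:345,280:380],(400,380),interpolation=2),cv2.resize(b[235:320,250:350],(400,340),interpolation=2)[:,:] if 0 else cv2.resize(b[230:325,250:350],(400,380),interpolation=2)]))
E
```

```text
[0.47198473 0.20129884 0.14996958] [-0.68282884 -0.08647888 -1.58290148] 15.129039287567139 0.4280790091914713 10.05
port scene [320.8, 310.0] 0.93 [ 0.50346887 -0.19788366  0.        ]
port_mouth scene [323.5, 296.7] 0.67 [ 0.50210843 -0.20038601  0.044     ]
port side [298.6, 208.0] 0.74 [0.72031412 0.0840201  0.        ]
port_mouth side [291.8, 270.7] 0.76 [ 0.496044   -0.20859556  0.044     ]
(array([ 0.37909577, -0.32984435,  0.25821528]), [np.float64(28.3), np.float64(28.3)]) (array([ 0.50815996, -0.19415406,  0.03206875]), [np.float64(1.4), np.float64(1.4)])
```

View pics/c4.png

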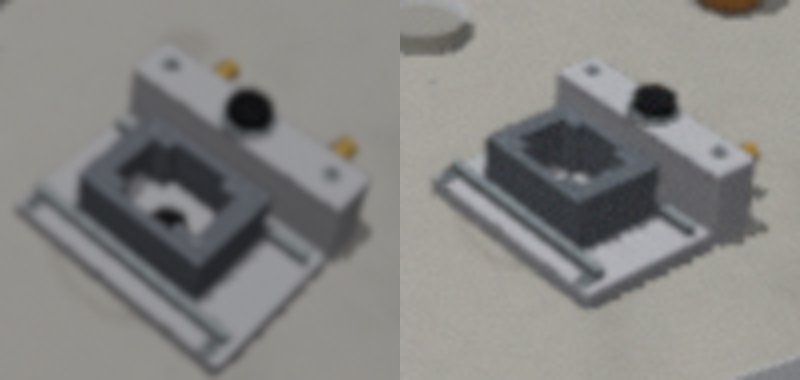

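Request:
{"api": "play_rows", "payload": {"hand": [39.2,39.2,39.2,39.2,39.2,39.2,39.2,39.2], "dp": [[-15,-30,-2],[-25,-55,-3],[-28,-60,-2],[-28,-60,-2],[-28,-60,-1],[-25,-55,0],[-18,-35,0],[-9,-15,0]], "rot": [[0,0,0],[0,0,0],[0,0,0],[0,0,0],[0,0,0],[0,0,0],[0,0,0],[0,0,0]]}}

```text
t: 11.35
ee_pos: [0.5902, -0.1814, 0.1563]
tcp_rot: [[-0.99, 0.14, -0.001], [0.14, 0.99, 0.0], [0.001, 0.0, -1.0]]
ft_force: [-0.3, 1.1, -2.2]
finger_gap: 0.427
gripper_force: 15.1
```

Request:
{"api": "play_rows", "payload": {"hand": [39.2,39.2], "dp": [[0,0,0],[0,0,0]], "rot": [[0,0,0],[0,0,0]]}}

```text
t: 11.6
ee_pos: [0.5896, -0.178, 0.1569]
tcp_rot: [[-0.99, 0.138, -0.001], [0.138, 0.99, 0.001], [0.001, 0.001, -1.0]]
ft_force: [-0.2, 0.4, -1.3]
finger_gap: 0.428
gripper_force: 15.1
```

```bash
cat > look.py <<'E'
from h import *
import pickle,sys
n=sys.argv[1]
f=r.grab_frame("wrist"); save(f,n); s=r.state();print(s["ee_pos"],s["t"],f["eye"],s["gripper_force"],s["finger_gap"],np.degrees(np.arctan2(s["tcp_rot"][1,0],-s["tcp_rot"][0,0])))
pickle.dump(dict(f),open(n+".pkl","wb"))
for l in("port","port_mouth"):
    for q in r.pinpoint(l,f)[:1]: print(l,np.round(q["pixel"],1),round(q["confidence"],2),atz(f,q["pixel"],.044 if "m" in l else 0))
E
python3 look.py w5
```

```text
[ 0.58970613 -0.17791337  0.15706171] 11.65 [ 0.51010799 -0.16692396  0.32631757] 15.132929384708405 0.4314431775035403 7.883524730992566
port [220.9  89.5] 0.91 [ 0.50354402 -0.2009326   0.        ]
port_mouth [223.3  88.8] 0.71 [ 0.50416983 -0.19435925  0.044     ]
```

View pics/w5.png

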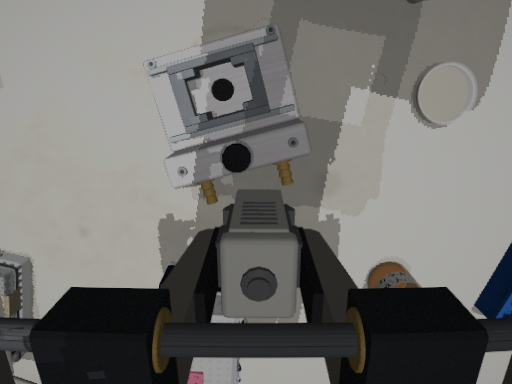

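```bash
python3 - <<'E'
import cv2
a=cv2.imread("pics/w5.png")[20:155,140:320]
cv2.imwrite("pics/z5.png",cv2.resize(a,(800,600),interpolation=cv2.INTER_CUBIC))
E
```

```text
(no output)
```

View pics/z5.png

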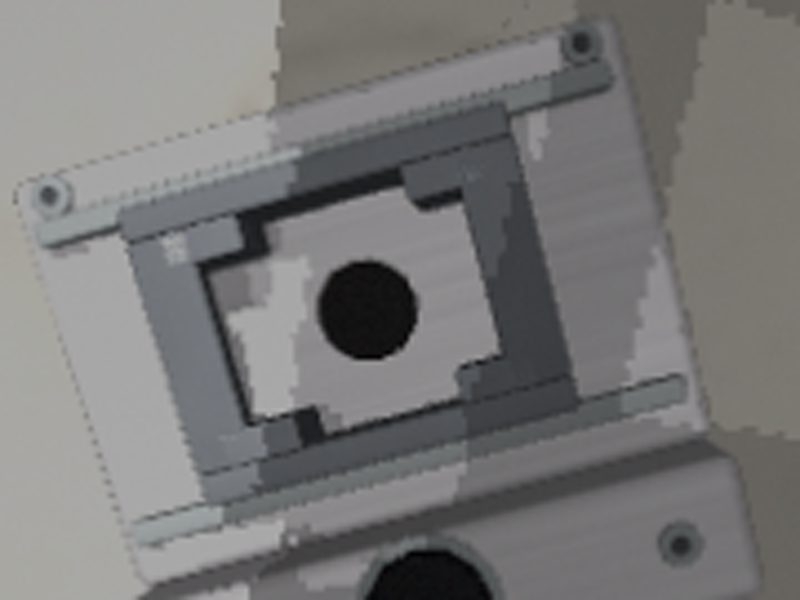

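```bash
cat > fit5.py <<'E'
from h import *
import pickle
from scipy.optimize import least_squares
f=pickle.load(open("w5.pkl","rb"))
S=np.array([[-1,-1,0],[-1,1,0],[-1,1,1],[-1,1,2]])
px=np.array([[240,216],[403,170],[418,208],[465,192],[501,358],[457,371],[462,402],[306,445],[298,412],[249,427],[200,262],[244,250]])*180/800+[140,20]
def model(p):
    a,b,c,d=p[3:]
    L=np.array([[-a,-b],[-a,b],[-c,b],[-c,d],[c,d],[c,b],[a,b],[a,-b],[c,-b],[c,-d],[-c,-d],[-c,-b]])
    k,s=np.cos(p[2]),np.sin(p[2]); return np.c_[L@np.array([[k,s],[-s,k]])+p[:2],[.044]*12]
res=lambda p:(proj(f,model(p))-px).ravel()
s=least_squares(res,[.503,-.2,-.14,.021,.015,.013,.028],loss="soft_l1")
print("block",s.x.round(4),"yaw",np.degrees(s.x[2]),res(s.x).round(1))
# base plate edges -> yaw, port centre via screws
for q in([50,193],[580,43],[681,543]): print("screw",atz(f,np.array(q)*.225+[140,20],.046 if q[1]>500 else .012).round(4))
for q in([365,310],): print("hole",atz(f,np.array(q)*.225+[140,20],.012).round(4))
T=np.array([.5897,-.1779]);y0=np.radians(-7.95)
cap=np.array([[220,234],[299,234],[296,316],[222,316]])
def cm(p):
    L=np.array([[-20,-17],[-20,17],[20,17],[20,-17]])/1e3
    k,s=np.cos(p[2]),np.sin(p[2]); return np.c_[L@np.array([[k,s],[-s,k]])+p[:2],[p[3]]*4]
rc=lambda p:(proj(f,cm(p))-cap).ravel()
c=least_squares(rc,[*T,y0,.1975]); print("cap",c.x.round(4),np.degrees(c.x[2]),rc(c.x).round(1),"minus TCP",(c.x[:2]-T)*1e3)
rr=lambda p:rc([*p,.1975]);c=least_squares(rr,[*T,y0]);print("cap fixed z",c.x.round(4),rr(c.x).round(1),(c.x[:2]-T)*1e3)
E
python3 fit5.py
```

```text
block [ 0.5046 -0.1975  0.1074  0.0208  0.0152  0.0148  0.0242] yaw 6.155219677667013 [-0.1  0.   0.3  0.2 -1.  -0.6 -0.5  0.   0.7  0.  -0.2 -0.1  0.5  0.3
 -0.3 -0.  -0.6  0.2 -0.1 -0.4  0.2  0.3  1.2 -0. ]
screw [ 0.4727 -0.2567  0.012 ]
screw [ 0.4606 -0.1495  0.012 ]
screw [ 0.5541 -0.1441  0.046 ]
hole [ 0.5042 -0.1986  0.012 ]
cap [ 0.5872 -0.1774 -0.1427  0.1946] -8.17544793356765 [-1.1  0.5  1.   0.8  0.4 -0.6 -0.2 -0.8] minus TCP [-2.52547732  0.52367885]
cap fixed z [ 0.5856 -0.1772 -0.1427] [-2.1 -0.3  1.9 -0.   1.2  0.4 -1.   0.2] [-4.14347925  0.74278139]
```

Request:
{"api": "play_rows", "payload": {"hand": [39.2,39.2,39.2,39.2,39.2,39.2,39.2,39.2], "dp": [[0,0,0],[0,0,0],[30,-4,0],[35,-4,0],[20.7,-2.4,0],[0,0,25],[0,0,25],[0,0,10]], "rot": [[0,0,-0.123],[0,0,-0.123],[0,0,0],[0,0,0],[0,0,0],[0,0,0],[0,0,0],[0,0,0]]}}

```text
t: 12.75
ee_pos: [0.5057, -0.1985, 0.0964]
tcp_rot: [[-0.994, -0.107, -0.001], [-0.107, 0.994, 0.001], [0.001, 0.001, -1.0]]
ft_force: [1.3, 0.0, -0.2]
finger_gap: 0.431
gripper_force: 15.1
```

Request:
{"api": "play_rows", "payload": {"hand": [39.2,39.2], "dp": [[0,0,0],[0,0,0]], "rot": [[0,0,0],[0,0,0]]}}

```text
t: 13.0
ee_pos: [0.5068, -0.1991, 0.0981]
tcp_rot: [[-0.994, -0.107, 0.001], [-0.107, 0.994, -0.0], [-0.001, -0.001, -1.0]]
ft_force: [0.0, 0.3, -1.9]
finger_gap: 0.425
gripper_force: 15.1
```

```bash
python3 - <<'E'
from h import *
import pickle
s=r.state();T=s["ee_pos"];print(T,s["t"],np.degrees(np.arctan2(-s["tcp_rot"][0,1],s["tcp_rot"][1,1])),s["ft_force"],s["gripper_force"])
R=np.array(s["tcp_rot"]); o=[]
ims=[]
for n,(a,b) in zip(("scene","side","wrist"),((230,270),(210,240),(180,190))):
    f=r.grab_frame(n);pickle.dump(dict(f),open(n+"6.pkl","wb"))
    im=f["pixels"].copy(); S=4; im=cv2.resize(im,None,fx=S,fy=S,interpolation=cv2.INTER_CUBIC)
    k,q=np.cos(.1075),np.sin(.1075)
    def L(pts,z,c,col):
        P=np.array(pts)/1e3@np.array([[k,q],[-q,k]])+c
        cv2.polylines(im,[((proj(f,np.c_[P,[z]*len(P)])+.5)*S).round().astype(int)],1,col)
    blk=np.array([.5046,-.1975])
    L([[-27.5,-36],[27.5,-36],[27.5,36],[-27.5,36]],.044,blk,(0,255,0))
    u=T[2]-.0396
    if n!="wrist": L([[-20,-14],[20,-14],[20,14],[-20,14]],u,T[:2],(255,0,0))
    L([[-20,-17],[20,-17],[20,17],[-20,17]],u+.080,T[:2],(255,0,0))
    ims.append(im[a*S:(a+110)*S,b*S:(b+100)*S] if n!="wrist" else im[200*S:340*S,190*S:320*S])
cv2.imwrite("pics/h6.png",np.hstack([cv2.resize(i,(266,293)) if 0 else cv2.resize(i,(400,440)) for i in ims[:2]]))
cv2.imwrite("pics/h6w.png",ims[2])
E
```

```text
[ 0.50684116 -0.19908597  0.0981217 ] 13.0 6.153855563190815 [ 0.04725645  0.32605671 -1.87363767] 15.134114921092987
```

View pics/h6.png

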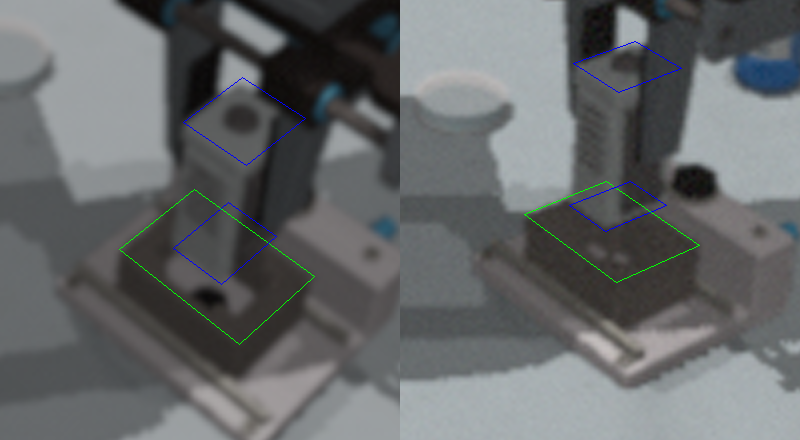

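Request:
{"api": "play_rows", "payload": {"hand": [39.2,39.2,39.2,39.2], "dp": [[0.5,1.5,0],[0,0,6],[0,0,4],[0,0,0]], "rot": [[0,0,0],[0,0,0],[0,0,0],[0,0,0]]}}

```text
t: 13.65
ee_pos: [0.5051, -0.1974, 0.0867]
tcp_rot: [[-0.994, -0.107, -0.001], [-0.107, 0.994, 0.0], [0.001, 0.0, -1.0]]
ft_force: [0.3, 0.7, -1.5]
finger_gap: 0.428
gripper_force: 15.1
```

Request:
{"api": "play_rows", "payload": {"hand": [39.2,39.2,39.2], "dp": [[0,0,2],[0,0,2],[0,0,0]], "rot": [[0,0,0],[0,0,0],[0,0,0]]}}

```text
t: 14.02
ee_pos: [0.5054, -0.1975, 0.0832]
tcp_rot: [[-0.994, -0.107, -0.0], [-0.107, 0.994, 0.0], [0.0, 0.0, -1.0]]
ft_force: [-0.1, 0.2, -0.9]
finger_gap: 0.431
gripper_force: 15.1
```

Now foot near the mouth (z≈0.0436); step on gently.

Request:
{"api": "play_rows", "payload": {"hand": [39.2,39.2,39.2], "dp": [[0,0,1],[0,0,1],[0,0,0]], "rot": [[0,0,0],[0,0,0],[0,0,0]]}}

```text
t: 14.4
ee_pos: [0.5054, -0.1975, 0.0812]
tcp_rot: [[-0.994, -0.107, -0.0], [-0.107, 0.994, 0.0], [0.0, 0.0, -1.0]]
ft_force: [-1.5, -0.2, -1.0]
finger_gap: 0.428
gripper_force: 15.1
```

Request:
{"api": "play_rows", "payload": {"hand": [39.2,39.2,39.2], "dp": [[0,0,1],[0,0,1],[0,0,0]], "rot": [[0,0,0],[0,0,0],[0,0,0]]}}

```text
t: 14.78
ee_pos: [0.5054, -0.1975, 0.0792]
tcp_rot: [[-0.994, -0.107, -0.0], [-0.107, 0.994, 0.0], [0.0, 0.0, -1.0]]
ft_force: [0.9, 0.3, -1.6]
finger_gap: 0.428
gripper_force: 15.1
```

Request:
{"api": "play_rows", "payload": {"hand": [39.2,39.2,39.2,39.2], "dp": [[0,0,1.5],[0,0,1.5],[0,0,1.5],[0,0,0]], "rot": [[0,0,0],[0,0,0],[0,0,0],[0,0,0]]}}

```text
t: 15.28
ee_pos: [0.5054, -0.1975, 0.0747]
tcp_rot: [[-0.994, -0.107, -0.0], [-0.107, 0.994, 0.0], [0.0, 0.0, -1.0]]
ft_force: [0.0, 0.9, -0.6]
finger_gap: 0.428
gripper_force: 15.1
```

Request:
{"api": "play_rows", "payload": {"hand": [39.2,39.2,39.2,39.2,39.2], "dp": [[0,0,2],[0,0,2],[0,0,2],[0,0,2],[0,0,0]], "rot": [[0,0,0],[0,0,0],[0,0,0],[0,0,0],[0,0,0]]}}

```text
t: 15.9
ee_pos: [0.5053, -0.1975, 0.0666]
tcp_rot: [[-0.994, -0.107, -0.0], [-0.107, 0.994, 0.0], [0.0, 0.0, -1.0]]
ft_force: [0.2, -0.5, -2.1]
finger_gap: 0.429
gripper_force: 15.1
```

Request:
{"api": "play_rows", "payload": {"hand": [39.2,39.2,39.2,39.2,39.2], "dp": [[0,0,2],[0,0,2],[0,0,2],[0,0,2],[0,0,0]], "rot": [[0,0,0],[0,0,0],[0,0,0],[0,0,0],[0,0,0]]}}

```text
t: 16.52
ee_pos: [0.5054, -0.1975, 0.0586]
tcp_rot: [[-0.994, -0.107, -0.0], [-0.107, 0.994, 0.0], [0.0, 0.0, -1.0]]
ft_force: [-0.8, 0.6, -1.4]
finger_gap: 0.431
gripper_force: 15.1
```

Request:
{"api": "play_rows", "payload": {"hand": [39.2,39.2,39.2,39.2,39.2], "dp": [[0,0,1],[0,0,1],[0,0,1],[0,0,1],[0,0,0]], "rot": [[0,0,0],[0,0,0],[0,0,0],[0,0,0],[0,0,0]]}}

```text
t: 17.15
ee_pos: [0.5056, -0.1976, 0.055]
tcp_rot: [[-0.994, -0.107, 0.0], [-0.107, 0.994, -0.0], [-0.0, -0.0, -1.0]]
ft_force: [-1.1, 0.1, 3.0]
finger_gap: 0.427
gripper_force: 16.0
```

Request:
{"api": "play_rows", "payload": {"hand": [39.2,39.2,39.2], "dp": [[0,0,1],[0,0,1],[0,0,0]], "rot": [[0,0,0],[0,0,0],[0,0,0]]}}

```text
t: 17.52
ee_pos: [0.5056, -0.1976, 0.0529]
tcp_rot: [[-0.994, -0.107, 0.0], [-0.107, 0.994, -0.0], [-0.0, -0.0, -1.0]]
ft_force: [-1.2, 1.7, 5.6]
finger_gap: 0.429
gripper_force: 16.3
```

Request:
{"api": "play_rows", "payload": {"hand": [39.2,39.2], "dp": [[0,0,0.7],[0,0,0]], "rot": [[0,0,0],[0,0,0]]}}

```text
t: 17.77
ee_pos: [0.5056, -0.1976, 0.0522]
tcp_rot: [[-0.994, -0.107, 0.0], [-0.107, 0.994, -0.0], [-0.0, -0.0, -1.0]]
ft_force: [-1.8, 0.9, 6.3]
finger_gap: 0.427
gripper_force: 16.4
```

Request:
{"api": "play_rows", "payload": {"hand": [39.2,39.2,42,45,48,51,54,54], "dp": [[0,0,0.5],[0,0,0],[0,0,0],[0,0,0],[0,0,0],[0,0,0],[0,0,0],[0,0,0]], "rot": [[0,0,0],[0,0,0],[0,0,0],[0,0,0],[0,0,0],[0,0,0],[0,0,0],[0,0,0]]}}

```text
t: 18.77
ee_pos: [0.5053, -0.1975, 0.0513]
tcp_rot: [[-0.994, -0.107, -0.0], [-0.107, 0.994, 0.0], [0.0, 0.0, -1.0]]
ft_force: [0.4, 0.4, 0.3]
finger_gap: 0.587
gripper_force: 0.0
```

Request:
{"api": "play_rows", "payload": {"hand": [58,62,62,62], "dp": [[0,0,0],[0,0,0],[0,0,0],[0,0,0]], "rot": [[0,0,0],[0,0,0],[0,0,0],[0,0,0]]}}

```text
t: 19.27
ee_pos: [0.5055, -0.1975, 0.0516]
tcp_rot: [[-0.994, -0.107, -0.0], [-0.107, 0.994, 0.0], [0.0, 0.0, -1.0]]
ft_force: [0.3, -0.5, 0.4]
finger_gap: 0.674
gripper_force: 0.0
```

Request:
{"api": "play_rows", "payload": {"hand": [70,75,75,75,75,75,75], "dp": [[0,0,0],[0,0,-15],[0,0,-30],[0,0,-40],[-10,0,-40],[-30,0,0],[0,0,0]], "rot": [[0,0,0],[0,0,0],[0,0,0],[0,0,0],[0,0,0],[0,0,0],[0,0,0]]}}

```text
t: 20.15
ee_pos: [0.547, -0.1933, 0.1782]
tcp_rot: [[-0.994, -0.108, 0.003], [-0.108, 0.994, -0.001], [-0.003, -0.001, -1.0]]
ft_force: [-0.7, 0.1, -0.9]
finger_gap: 0.817
gripper_force: 0.0
```

```bash
python3 - <<'E'
from h import *
s=r.state();print(s["ee_pos"],s["t"],s["ft_force"])
k,q=np.cos(.1075),np.sin(.1075)
ims=[]
for n,w in(("wrist",None),("scene",None),("side",None)):
    f=r.grab_frame(n);S=4
    for l in("tab_pinch","cartridge","hook_line"):
        for z in r.pinpoint(l,f)[:1]: print(n,l,np.round(z["pixel"],1),round(z["confidence"],2),atz(f,z["pixel"],{"tab_pinch":.072,"cartridge":.014,"hook_line":.034}[l]).round(4))
    im=cv2.resize(f["pixels"],None,fx=S,fy=S,interpolation=cv2.INTER_CUBIC)
    def L(pts,z,col):
        P=np.array(pts)/1e3@np.array([[k,q],[-q,k]])+[.5046,-.1975]
        cv2.polylines(im,[((proj(f,np.c_[P,[z]*len(P)])+.5)*S).round().astype(int)],1,col)
    L([[-20,-17],[20,-17],[20,17],[-20,17]],.094,(255,0,0))
    L([[-12,-26],[12,-26],[12,26],[-12,26]],.080,(0,255,0))
    c=(proj(f,np.array([[.505,-.1975,.06]]))[0]*S).astype(int)
    h=260 if n=="wrist" else 190
    p=cv2.copyMakeBorder(im,400,400,400,400,0)[c[1]+400-h:c[1]+400+h,c[0]+400-h:c[0]+400+h]
    ims.append(cv2.resize(p,(400,400) if n=="wrist" else (200,200)) if 0 else cv2.resize(p,(266,400) if 0 else (266,266)) if n!="wrist" else cv2.resize(p,(532,532)))
cv2.imwrite("pics/e.png",np.hstack([ims[0],np.vstack(ims[1:])])[:,:,::-1])
E
```

```text
[ 0.54702577 -0.19327057  0.17823377] 20.15 [-0.69524909  0.07414476 -0.9000645 ]
wrist tab_pinch [254.8 135.1] 0.66 [ 0.5018 -0.2012  0.072 ]
wrist cartridge [261.8 129.6] 0.91 [ 0.5032 -0.1949  0.014 ]
scene tab_pinch [323.1 287.6] 0.86 [ 0.498  -0.1996  0.072 ]
scene cartridge [320. 306.] 0.65 [ 0.5003 -0.197   0.014 ]
scene hook_line [322.8 299.5] 0.93 [ 0.5028 -0.1992  0.034 ]
side tab_pinch [291.5 255.3] 0.74 [ 0.5015 -0.1969  0.072 ]
side cartridge [291.1 275.8] 0.91 [ 0.5105 -0.1876  0.014 ]
side hook_line [294.6 269.1] 0.61 [ 0.513  -0.1947  0.034 ]
```

View pics/e.png

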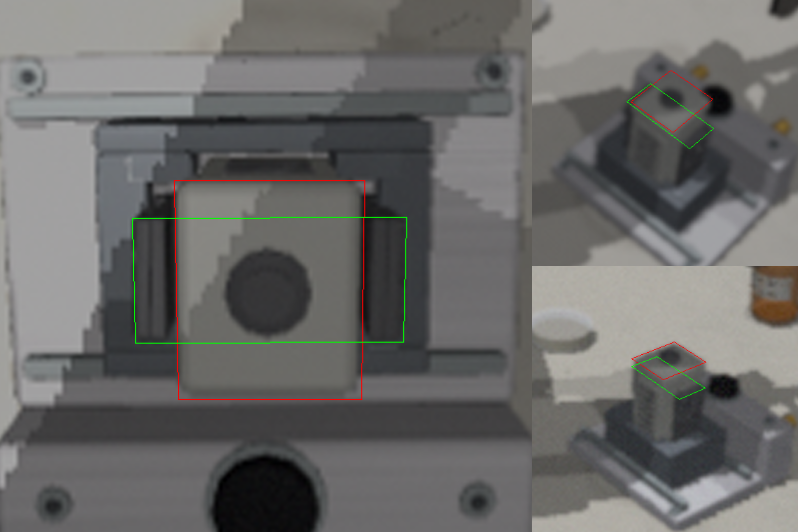

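```bash
python3 -c "
from station import r
print(r.job_done())"
```

```text
the job is handed in; nothing more can be done
None
```

The cartridge is in the manifold's socket block, at about its locked height with both tabs sprung out in the last picture (I didn't pull-test the lock); the pinch stayed near 16 N, the arm is clear, and the job was handed in at about 20 s.

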